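# Seat the cap bin on the pegs of the bottle-opener stand's pull-out tray

## Robot

A 7-joint arm with a two-finger parallel gripper is mounted at the origin on the work surface. World frame = base frame: x ahead of the robot, y to its left, z up, the work surface at z = 0. Lengths are in m, angles in rad, forces in N, time in s.
With the tool pointing down it reaches from about 0.4 to 0.9 m from the base axis. Payload 5.6 kg.
Tool frame: the origin (TCP) lies midway between the tips of the shut fingers; the grasp point (between the pads) lies 19 mm behind it (grip_point_offset is the x of the grasp point in the tool frame, in m); x points along the fingers, z is the direction in which the jaws open and shut, and the axes are right-handed (so a half turn about x gives the same grasp; the last joint's range is limited). The gripper opens to 92 mm and grips with 3 to 60 N. Pads are 20 mm wide; open, the fingers measure 128 mm over their backs; the gripper's body (75 mm by 189 mm) begins 69 mm behind the grasp point.
Start: joints at [1.206, 0.468, -0.012, 1.603, 0.006, 1.071, -0.056], TCP at [0.206, -0.617, 0.215] pointing down, gripper open.
Joint ranges: [-2.53, 2.53], [-0.31, 2.02], [-1.57, 1.55], [0.28, 2.44], [-1.29, 4.43], [0.15, 1.84], [-2.92, 2.92]. Speed limits (rad/s): [2.57, 2.57, 3.14, 3.14, 3.14, 3.14, 3.14].

## Interface

Orientations are given as a unit quaternion [x, y, z, w].
In Python, from workcell import goto, servo_line, set_joints, set_gripper, pause, ik, get_obs, camera, camera_model, IKError, sign_off, look_for, grip_point_offset gives the robot as it stands. Calls block until the motion is done:
- goto(position, orientation): joint-space move of the TCP to a pose.
- servo_line(position, rotation=None, v=0.15, max_force=None): straight line of the TCP; rotation=None keeps the orientation; v is the mean speed in m/s. With max_force (N) it stops when the force on the tool has changed by that much, and returns True; else False.
- set_joints(angles): joint-space move.
- set_gripper(opening): finger opening in m; the grip force is fixed at half the most; returns when the fingers have stopped.
- pause(seconds).
- ik(position, orientation): joint angles nearest the present ones, or None.
- get_obs(): the state.
- camera(name): name is "scene" or "top"; returns the picture (420x560x3 uint8, red, green, blue); there is no depth.
- camera_model(name): a dict with "fx", "fy", "cx", "cy" (pixels), "dist_coeffs" ([k1, k2, p1, p2, k3] as OpenCV has them; the pictures are not rectified), "xyz" and "orientation" of the camera in the world. Camera axes: x right, y up, looking along -z (the intrinsics and any distortion apply to the point x, -y, -z); pixel columns grow to the right and rows downward; lengths in m; the calibration is good to about 2 mm. A picture is of the moment at which its call begins. camera_model takes no time and is no camera call.
A pose or a line that the arm cannot do raises IKError and nothing moves.
- sign_off(): hands the job in, once; it reports no verdict.
Trained networks look in the newest picture that a camera, given by its name, has taken for a name from the list of things; names that differ only in an ending like _2 or _b are one class to them, and where a whole thing is asked for, a point or a joint stands for the part that bears it (a point fixed in the world has none). Each returns a list of dicts, best first, with "score" (0 to 1); they miss things now and then, are a little off and sometimes report something else, mostly with a low value. They report only what shows in the picture. A call takes as long as a camera call.
- look_for(camera, label): "xyz" ([x, y, z] in m, in world coordinates, good to about 4 mm: the middle of the surface that is visible of it).
The state is a dict: "time": time; "q": joint angles; "qd": joint speeds; "joint_efforts": joint torques, N m; "tool_pos": TCP position; "ee_rot": TCP orientation; "force": force on the tool from outside, world axes, zero at the start; "torque": the same for the moment, N m; "gripper_width": finger opening in m.
Only numpy, scipy, OpenCV 4.12 (cv2) and the standard library are available. Lean on these libraries where they do the work, as an engineer would, in place of code of your own. Each camera call takes 0.05 s, during which the arm holds its last target. There are 200 camera calls.

## Task

Pull the tray of the bottle-opener stand all the way out by its handle. Then put the oblong grey cap bin upright on the tray, fully home over the two pegs so that its foot lies flat on the tray; set it down rather than dropping it, and leave the tray out. Leave the other things on the shelf where they are.

Things in the scene. Friction and masses are not known exactly. Their poses are not given: they have to be found in the camera images.
- stand_front (a point): Middle of the roof's front edge of the bottle-opener stand, a fixed white box, 200 (x) x 180 (y) x 140 mm high, a small steel bottle opener on the rear of its roof (to 170 mm). Its -x is the front, where the tray comes out; z up. It stands roughly ahead of the robot, front towards it, turned by up to 0.15 rad.
- tray (a joint): How far the pull-out tray is drawn from the stand along the stand's -x: 0 m = shut, 0.17 m = all the way out at its stop. It may start ajar by up to 0.03. It slides with about 2.5 N friction plus slight damping and stays where it is left.
- tray_handle (a point): Centre of the tray's handle, 112 mm above the work surface, moving with it: level round steel bar, 12 mm thick, 110 mm long in y, its axis 50 mm in front of the tray's 170 mm wide front panel (top edge 130 mm above the work surface); 8 mm posts at y = +-45 mm, between them 44 mm free behind the bar. Axes as the stand's: pull along -x.
- seat (a point): On the tray's flat top (22 mm above the work surface), midway between its two steel pegs, moving with it; axes as the stand's. Pegs at x = +-36 mm: 12 mm thick, from 5 mm up tapering to 6 mm, 13 mm tall. Tray 140 mm wide, no side walls; its front panel's inner face is 75 mm towards -x. Fully out, this point is 95 mm in front of the stand's front.
- bin: Cap bin: loose oblong open grey plastic box, 110 mm long (x), 50 wide (y), 90 high, walls 3, 0.18-0.35 kg. Foot 16 mm thick with two 15 mm round holes from below, 16 deep, at x = +-36 mm. Origin: centre of its underside; z up. Symmetric, so may be seated either way round. Starts upright left or right of the stand's front; grip across the 50 mm width from above.
- bottle: Bystander: green glass bottle, 66 mm in diameter, 210 mm tall, standing to the right of the stand. Origin: centre of its underside.
- yogurt_cup: Bystander: white open plastic cup, 68 mm across the rim, 85 mm tall; left or right, across from the bin. Origin: centre of its underside.
- cap_box: Bystander: clear plastic open box 100 x 80 x 50 mm with two bottle caps in it, to the left of the stand. Origin: centre of its underside.
- steel_lid: Bystander: flat steel lid, 90 mm in diameter, 10 mm thick, lying to the right, flat on the surface. Origin: centre of its underside.

How it is judged:
By the outcome, as a careful person would: the job done as asked, in the order asked, and still so for the second after the job is handed in, with the robot touching nothing.
It also fails if it takes over 58 s, if anything falls off the work surface, if the arm or the gripper's body presses on something with over 40 N, if the wrist force passes 120 N, or if a joint passes its speed limit or range.

## Working session

There is one attempt and no reset: what is moved stays moved. The work goes in short steps, each a Python script; the robot and the scene stay as the last script left them, time stands still between calls to the robot, and variables do not carry over. Pictures are saved under pics/ and viewed, about 8 in all and at most 12, crops included, and the job is handed in when it is done.

```bash
mkdir -p pics; ls; python3 - <<'E'
from workcell import *
import cv2
for c in("scene","top"):
    im=camera(c); cv2.imwrite(f"pics/{c}0.png",im[:,:,::-1]); m=camera_model(c); print(c,m)
    for l in("stand_front","tray","tray_handle","seat","bin","bottle","yogurt_cup","cap_box","steel_lid"):
        print(l,[( [round(float(v),3) for v in d["xyz"]],round(d["score"],2)) for d in look_for(c,l)[:3]])
o=get_obs();print(o["time"],o["ee_rot"],o["gripper_width"],grip_point_offset)
E
```

```text
pics
scene {'fx': 385.03019853898405, 'fy': 385.03019853898405, 'cx': 287.8584387185149, 'cy': 206.30541340225912, 'dist_coeffs': array([-0.02292071,  0.        ,  0.        ,  0.        ,  0.        ]), 'xyz': array([ 0.81562756, -0.87267044,  0.81811357]), 'orientation': array([0.4151179 , 0.05861832, 0.10149685, 0.90218591])}
stand_front [([0.75, -0.052, 0.126], 0.55)]
tray [([0.641, -0.018, 0.113], 0.7)]
tray_handle [([0.642, -0.012, 0.116], 0.9)]
seat [([0.639, -0.014, 0.112], 0.71)]
bin [([0.427, -0.372, 0.064], 0.68)]
bottle [([0.657, -0.372, 0.122], 0.62)]
yogurt_cup [([0.438, 0.298, 0.06], 0.77)]
cap_box [([0.679, 0.343, 0.034], 0.67)]
steel_lid [([0.555, -0.477, 0.01], 0.73)]
top {'fx': 524.3445938131986, 'fy': 524.3445938131986, 'cx': 271.124423001188, 'cy': 206.58677454684772, 'dist_coeffs': array([0.03191494, 0.        , 0.        , 0.        , 0.        ]), 'xyz': array([ 0.3195081 , -0.04450307,  1.60806415]), 'orientation': array([-0.07083792,  0.07049487,  0.71761225, -0.68923517])}
stand_front [([0.725, 0.026, 0.14], 0.94)]
tray [([0.631, 0.025, 0.098], 0.84)]
tray_handle [([0.635, 0.021, 0.096], 0.81)]
seat [([0.631, 0.025, 0.097], 0.6), ([0.683, 0.349, 0.016], 0.49)]
bin [([0.423, -0.371, 0.033], 0.86), ([0.63, 0.027, 0.099], 0.21)]
bottle [([0.641, -0.339, 0.136], 0.72)]
yogurt_cup [([0.441, 0.326, 0.039], 0.67)]
cap_box [([0.681, 0.351, 0.015], 0.56), ([0.44, 0.329, 0.039], 0.31)]
steel_lid [([0.546, -0.47, 0.011], 0.56)]
1.0 [ 0.41345434  0.57360106 -0.41348153  0.57364654] 0.09201474695218427 -0.0187
```

View pics/scene0.png

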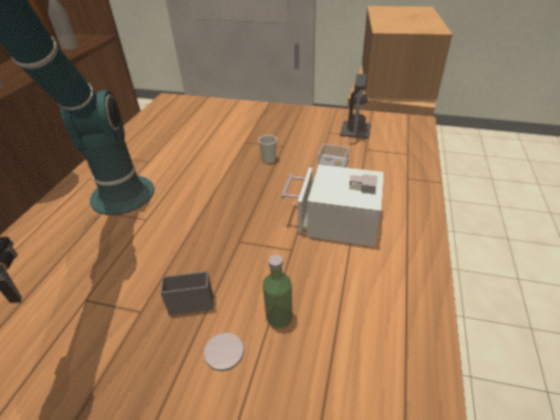

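View pics/top0.png

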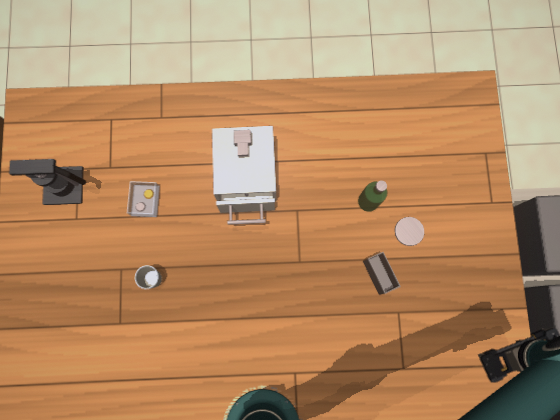

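The scene view shows the bin at about (188,293), the bottle at (278,295), the lid at (224,351), and the handle at about (292,186) in front of the stand. The top view shows the stand roof with corners about (213,128) to (274,192), the handle bar at (247,222) and the bin at (381,272), turned. I'll enlarge these to pick corners.

```bash
python3 - <<'E'
import cv2,numpy as np
t=cv2.imread("pics/top0.png");s=cv2.imread("pics/scene0.png")
def c(im,x,y,w,h,k):
    p=cv2.resize(im[y:y+h,x:x+w],None,fx=k,fy=k,interpolation=cv2.INTER_CUBIC)
    for i in range(0,w,10):cv2.line(p,(i*k,0),(i*k,6 if i%50 else 14),(0,0,255),1)
    for i in range(0,h,10):cv2.line(p,(0,i*k),(6,i*k),(0,0,255),1)
    return p
a=c(t,200,120,80,120,5);b=c(t,355,240,80,60,5);d=c(s,155,265,80,60,5)
cv2.imwrite("pics/m.png",np.hstack([a,np.vstack([b,d])]))
E
```

```text
(no output)
```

View pics/m.png

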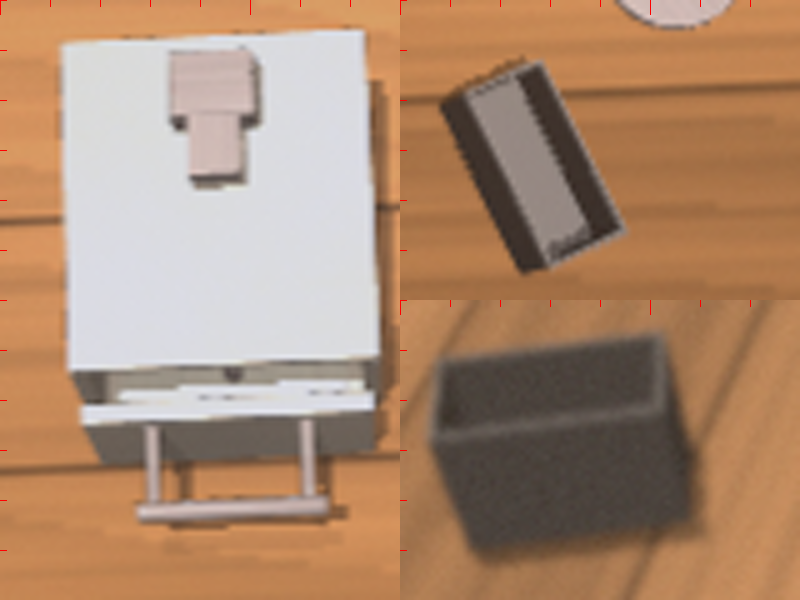

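Corners can be read in the enlarged view. Roof: (212,128), (272,126), (275,191), (213,194). Bar ends: (227,222), (265,221). The bin rim is visible in both views. Next I fit these.

```bash
cat > h.py <<'E'
from workcell import *
import numpy as np, cv2
from scipy.spatial.transform import Rotation as R
from scipy.optimize import least_squares
def cam(n):
    m=camera_model(n); K=np.array([[m["fx"],0,m["cx"]],[0,m["fy"],m["cy"]],[0,0,1]])
    Rw=R.from_quat(m["orientation"]).as_matrix()@np.diag([1,-1,-1]); return K,np.array(m["dist_coeffs"]),Rw,np.array(m["xyz"])
def rays(n,px):
    K,d,Rw,c=cam(n); u=cv2.undistortPoints(np.array(px,float).reshape(-1,1,2),K,d)[:,0]
    return c,np.c_[u,np.ones(len(u))]@Rw.T
def onz(n,px,z):
    c,r=rays(n,px); return c+r*((z-c[2])/r[:,2])[:,None]
def proj(n,P):
    K,d,Rw,c=cam(n); P=np.atleast_2d(P).astype(float)
    return cv2.projectPoints(P,cv2.Rodrigues(Rw.T)[0],-Rw.T@c,K,d)[0][:,0]
def tri(px):  # {cam:[px]}
    A=np.zeros((3,3));b=np.zeros(3)
    for n,p in px.items():
        c,r=rays(n,[p]);r=r[0]/np.linalg.norm(r);M=np.eye(3)-np.outer(r,r);A+=M;b+=M@c
    return np.linalg.solve(A,b)
def down(yaw): # tool x down, jaw axis z horizontal at yaw
    z=np.array([np.cos(yaw),np.sin(yaw),0]);x=np.array([0,0,-1.]);return R.from_matrix(np.c_[x,np.cross(z,x),z]).as_quat()
E
python3 - <<'E'
from h import *
np.set_printoptions(precision=4,suppress=True)
roof=onz("top",[(212,128.2),(272.2,125.6),(275.2,191),(213.4,193.6)],.14)
print(roof); rl,rr,fr,fl=roof
print("w",np.linalg.norm(fl-fr),"l",np.linalg.norm(rl-fl))
ex=lambda a,b:np.arctan2((a-b)[1],(a-b)[0])
print("yaw",ex(rl,fl),ex(rr,fr),ex(fl,fr)-np.pi/2,ex(rl,rr)-np.pi/2,"front",(fl+fr)/2,"ctr",roof.mean(0))
hb=onz("top",[(227,222),(265.2,221)],.112);print("handle",hb,hb.mean(0),np.linalg.norm(hb[0]-hb[1]),ex(hb[0],hb[1])-np.pi/2)
T=[(368.3,258.9),(383.5,252.3),(399.9,286.3),(384.3,293.5)] # NW(left/up=+y+x)...
b=onz("top",T,.09);print("bin",b,b.mean(0));print([np.linalg.norm(b[i]-b[i-1]) for i in range(4)])
print("binyaw",ex(b[1],b[2]),ex(b[0],b[3]))
S=[(162.9,276.9),(207.3,271.5),(207.3,286.5),(161.5,292.9)]
for c in b: print(c,proj("scene",c))
print("bottom top-view",onz("top",[(363.3,260.9),(379.3,294.3)],0), "scene",onz("scene",[(169.9,314.5),(212.9,308.5)],0))
print("handle in scene",proj("scene",hb),"roof",proj("scene",roof))
E
```

```text
[[ 0.8598  0.1148  0.14  ]
 [ 0.8606 -0.0627  0.14  ]
 [ 0.6626 -0.0633  0.14  ]
 [ 0.6622  0.1143  0.14  ]]
w 0.17763395075028018 l 0.19763534731900964
yaw 0.002255486221951762 0.0032767607298080995 0.0023219387351307574 0.004426257018285362 front [0.6624 0.0255 0.14  ] ctr [0.7613 0.0258 0.14  ]
handle [[ 0.5828  0.0795  0.112 ]
 [ 0.5812 -0.0311  0.112 ]] [0.582  0.0242 0.112 ] 0.11060216011269987 -0.0141962443694581
bin [[ 0.462  -0.3243  0.09  ]
 [ 0.4793 -0.3697  0.09  ]
 [ 0.3805 -0.4081  0.09  ]
 [ 0.3619 -0.362   0.09  ]] [ 0.4209 -0.366   0.09  ]
[np.float64(0.1069165362359742), np.float64(0.04852508692621069), np.float64(0.10605990475964346), np.float64(0.04964466146413135)]
binyaw 0.37085655435177883 0.3604109674841888
[ 0.462  -0.3243  0.09  ] [[205.9033 270.8466]]
[ 0.4793 -0.3697  0.09  ] [[205.3128 286.6105]]
[ 0.3805 -0.4081  0.09  ] [[159.6656 292.0789]]
[ 0.3619 -0.362   0.09  ] [[161.7249 275.6553]]
bottom top-view [[ 0.4649 -0.3252  0.    ]
 [ 0.3626 -0.3657  0.    ]] scene [[ 0.3846 -0.4078  0.    ]
 [ 0.4832 -0.3674  0.    ]]
handle in scene [[290.8823 174.8353]
 [281.7874 196.553 ]] roof [[382.842  171.5375]
 [379.8716 209.2548]
 [307.1335 199.6826]
 [318.1332 164.122 ]]
```

Sizes agree to within 1–3 % and the heights agree between the two views. Next, the handle: grip the bar from above, jaws along the stand's x, then pull to the stop.

```bash
python3 - <<'E'
from h import *
np.set_printoptions(precision=4,suppress=True)
o=get_obs();p=np.array(o["tool_pos"]);tip=-grip_point_offset
H=np.array([0.583,0.025,0.112])
qs=[down(0.003),down(0.003+np.pi)]
best=min((q for q in qs if ik(H+[0,0,.2],q) is not None),key=lambda q:abs(ik(H+[0,0,.2],q)[6])); print(ik(H+[0,0,.2],best))
servo_line(p+[0,0,.17],v=.3)
goto(H+[0,0,.13],best)
set_gripper(.040)
print(servo_line(H+[0,0,-tip],v=.12,max_force=8))
set_gripper(0.0);o=get_obs();print(o["time"],o["tool_pos"],o["gripper_width"],o["force"])
c=np.array(o["tool_pos"])
print(servo_line(c-.185*np.array([np.cos(.003),np.sin(.003),0]),v=.10,max_force=15))
o=get_obs();print(o["time"],o["tool_pos"],o["gripper_width"],o["force"])
pause(.2);o=get_obs();print(o["time"],o["tool_pos"],o["gripper_width"],o["force"])
E
```

```text
[ 0.4424  0.3628 -0.7016  1.6205  0.2439  1.248  -0.302 ]
False
7.2167 [0.583  0.0249 0.0935] 0.011024963419031012 [-0.3224 -1.0544  2.2014]
True
8.5917 [0.4302 0.0238 0.0935] 0.01097656274226062 [ 2.4295  0.8497 -1.4575]
8.7917 [0.4302 0.0238 0.0934] 0.011054826935641027 [-2.1262  0.0674  6.203 ]
```

Bar gripped (width 11 mm) and the tray hit a stop after 153 mm of travel. Release, move over the bin and check the picture.

```bash
python3 - <<'E'
from h import *
np.set_printoptions(precision=4,suppress=True)
c=np.array(get_obs()["tool_pos"])
set_gripper(.040)
servo_line(c+[0,0,.2],v=.3)
B=np.array([.422,-.366,.30]); yaw=.366+np.pi/2
for k in(-1,0,1): 
    j=ik(B,down(yaw+k*np.pi)); print(k,j)
q=min((down(yaw+k*np.pi) for k in(-1,0) if ik(B,down(yaw+k*np.pi)) is not None),key=lambda q:abs(ik(B,q)[6]))
goto(B,q)
t=camera("top");s=camera("scene");cv2.imwrite("pics/top1.png",t[:,:,::-1]);cv2.imwrite("pics/scene1.png",s[:,:,::-1])
for cc in("top","scene"):
  for l in ("seat","tray_handle"): print(cc,l,[(np.round(d["xyz"],4),round(d["score"],2)) for d in look_for(cc,l)[:2]])
print(get_obs()["time"])
seat=np.array([.6624-.095,.0255-.0003,.022]);print(proj("top",seat),proj("scene",seat))
def cr(im,x,y,w,h,k):
    p=cv2.resize(im[y:y+h,x:x+w,::-1],None,fx=k,fy=k,interpolation=cv2.INTER_CUBIC)
    for i in range(0,w,10):cv2.line(p,(i*k,0),(i*k,6),(0,0,255),1)
    for i in range(0,h,10):cv2.line(p,(0,i*k),(6,i*k),(0,0,255),1)
    return p
cv2.imwrite("pics/m1.png",np.hstack([cr(t,205,185,80,110,5),cr(s,230,150,80,110,5)]))
E
```

```text
-1 [ 1.0889  0.2887 -0.5309  1.7028  0.1557  1.1923 -0.6865]
0 [ 1.1578  0.3049 -0.6198  1.6986  0.1884  1.1982  2.4276]
1 [ 1.0889  0.2887 -0.5309  1.7028  0.1557  1.1923 -0.6865]
top seat [(array([0.5574, 0.0223, 0.0207]), 0.58)]
top tray_handle []
scene seat [(array([0.5175, 0.0095, 0.0212]), 0.7)]
scene tray_handle [(array([0.5212, 0.0079, 0.0235]), 0.72)]
11.95
[[247.4438 231.2447]] [[282.7811 207.0847]]
```

View pics/m1.png

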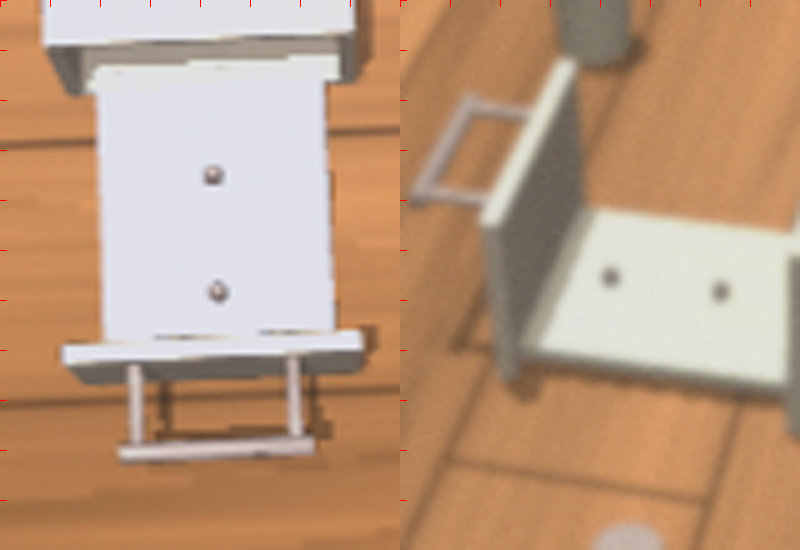

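The tray is out with both pegs visible: top view (247.1,219.6) and (248.2,242.8), scene view (271.8,205) and (293.7,208). The handle bar, whose x the arm knows, also gives me a check on the calibration.

```bash
python3 - <<'E'
from h import *
np.set_printoptions(precision=4,suppress=True)
def cen(f,u,v,thr):
    im=cv2.imread(f).astype(float).mean(2);r=5;u0,v0=int(round(u)),int(round(v));w=im[v0-r:v0+r+1,u0-r:u0+r+1]
    d=np.clip(np.median(w)-w-thr,0,None);y,x=np.mgrid[-r:r+1,-r:r+1];return np.array([u0+(d*x).sum()/d.sum(),v0+(d*y).sum()/d.sum()])
tp=[cen("pics/top1.png",247.1,219.6,12),cen("pics/top1.png",248.2,242.8,12)]
sp=[cen("pics/scene1.png",293.7,208,12),cen("pics/scene1.png",271.8,205,12)]
print(tp,sp)
A=onz("top",tp,.030);B=onz("scene",sp,.030)
print("top",A,A.mean(0),np.linalg.norm(A[0]-A[1]));print("scene",B,B.mean(0),np.linalg.norm(B[0]-B[1]))
T=[tri({"top":a,"scene":b}) for a,b in zip(tp,sp)];print("tri",np.array(T))
for P in(A,B):d=P[0]-P[1];print("yaw",np.arctan2(d[1],d[0]))
h=onz("top",[(228.6,275.4),(267.4,273.6)],.112);print("handle top",h,h.mean(0))
# scene handle ends
h=onz("scene",[(243.6,169.5),(232.8,188.2)],.112);print("handle scene",h,h.mean(0))
roof=onz("top",[(205+45/5,185+47/5-.4),(205+355/5,185+33/5-.4)],.14);print("roof front",roof,roof.mean(0))
side=onz("top",[(205+99/5-.4,185+100/5-.4),(205+105/5-.4,185+335/5-.4),(205+325/5-.4,185+100/5-.4),(205+333/5-.4,185+330/5-.4)],.022);print("tray edges",side)
E
```

```text
[array([247.269 , 219.9161]), array([248.2971, 243.1964])] [array([293.6911, 207.9286]), array([271.6935, 205.0424])]
top [[0.6011 0.0243 0.03  ]
 [0.5295 0.0234 0.03  ]] [0.5653 0.0238 0.03  ] 0.07165657996808768
scene [[0.6044 0.0193 0.03  ]
 [0.533  0.0186 0.03  ]] [0.5687 0.0189 0.03  ] 0.07138970967726048
tri [[0.6026 0.0247 0.0249]
 [0.5307 0.0239 0.025 ]]
yaw 0.012759074403226291
yaw 0.010941408578480171
handle top [[ 0.4291  0.0785  0.112 ]
 [ 0.4297 -0.0316  0.112 ]] [0.4294 0.0234 0.112 ]
handle scene [[ 0.4279  0.0773  0.112 ]
 [ 0.427  -0.0227  0.112 ]] [0.4275 0.0273 0.112 ]
roof front [[ 0.6609  0.1126  0.14  ]
 [ 0.6619 -0.0656  0.14  ]] [0.6614 0.0235 0.14  ]
tray edges [[ 0.6535  0.0938  0.022 ]
 [ 0.5077  0.0933  0.022 ]
 [ 0.6478 -0.0458  0.022 ]
 [ 0.5052 -0.045   0.022 ]]
```

Seat: (0.566, 0.024), yaw about 0.005. The top view, tray edges, and bar position plus offsets agree; the scene view is off by 3–5 mm. Now grasp the bin and hover over the seat.

```bash
python3 - <<'E'
from h import *
np.set_printoptions(precision=4,suppress=True)
yb=.366-np.pi/2; q=down(yb); B=np.array([.422,-.366,.0])
set_gripper(.085)
servo_line(B+[0,0,.14],rotation=q,v=.25)
print(servo_line(B+[0,0,.043],v=.12,max_force=8))
set_gripper(0.);o=get_obs();print(o["time"],o["tool_pos"],o["gripper_width"],o["force"])
servo_line(B+[0,0,.08],v=.08)
servo_line(B+[0,0,.26],v=.25)
print(get_obs()["force"])
S=np.array([.566,.024,.043+.022+.12]); qs=down(.005-np.pi/2)
goto(S+[0,0,.06],qs);servo_line(S,v=.15);pause(.3)
o=get_obs();print(o["time"],o["tool_pos"],o["gripper_width"],o["force"])
t=camera("top");s=camera("scene");cv2.imwrite("pics/top2.png",t[:,:,::-1]);cv2.imwrite("pics/scene2.png",s[:,:,::-1])
def cr(im,x,y,w,h,k):
    p=cv2.resize(im[y:y+h,x:x+w,::-1],None,fx=k,fy=k,interpolation=cv2.INTER_CUBIC)
    for i in range(0,w,10):cv2.line(p,(i*k,0),(i*k,6),(0,0,255),1)
    for i in range(0,h,10):cv2.line(p,(0,i*k),(6,i*k),(0,0,255),1)
    return p
cv2.imwrite("pics/m2.png",np.hstack([cr(t,205,185,80,110,5),cr(s,230,120,80,110,5)]))
E
```

```text
False
15.1083 [ 0.422  -0.3661  0.0432] 0.050049159282578276 [-0.3512  0.1231  0.7471]
[-0.3138  0.5502 -2.7961]
18.975 [0.5665 0.024  0.1858] 0.04953463023825803 [ 0.5216  0.4375 -1.4221]
```

View pics/m2.png

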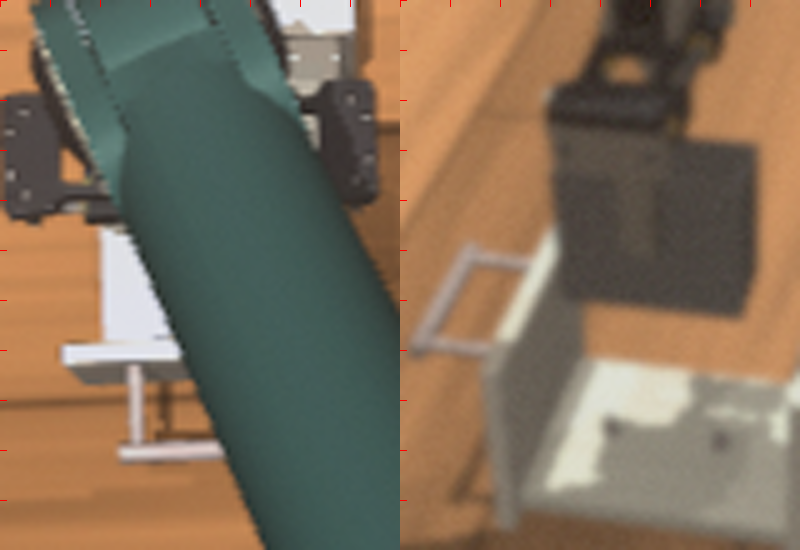

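The arm hides the bin from the top view. The scene view shows the bin level, with its lower near corners at about (262,179) and (297.6,182.6), above the pegs at (272,205) and (294,208). I'll compare these with the predicted positions, using the pegs to remove the camera bias.

```bash
python3 - <<'E'
from h import *
np.set_printoptions(precision=3,suppress=True)
u=np.array([np.cos(.005),np.sin(.005),0]);n=np.array([-u[1],u[0],0]);S=np.array([.566,.024,0])
pegs=[S+.036*u+[0,0,.030],S-.036*u+[0,0,.030]]
bias=np.array([(293.69,207.93),(271.69,205.04)])-proj("scene",pegs);print("bias",bias)
C=np.array([.5665,.024,.1428])
exp=proj("scene",[C-.055*u-.025*n,C+.055*u-.025*n,C-.055*u-.025*n+[0,0,.09],C+.055*u-.025*n+[0,0,.09]]);print("pred",exp)
obs=np.array([(230+162/5-.4,120+298/5-.4),(230+342/5-.4,120+315/5-.4),(0,0),(230+356/5-.4,120+144/5-.4)])
print("obs-pred-bias",obs-exp-bias.mean(0))
d=proj("scene",[C+[.01,0,0]])-proj("scene",[C]);print("px per 10mm x",d, "y",proj("scene",[C+[0,.01,0]])-proj("scene",[C]))
# same check of initial bin rim both views for centre along length
E
```

```text
bias [[0.408 1.087]
 [0.48  1.171]]
pred [[261.091 179.199]
 [297.494 183.674]
 [258.964 153.335]
 [297.319 157.548]]
obs-pred-bias [[   0.465   -1.129]
 [   0.062   -2.203]
 [-259.408 -154.464]
 [   3.037  -10.278]]
px per 10mm x [[3.261 0.403]] y [[ 0.816 -1.927]]
```

The residual along x is under 1 mm. Lowering slowly with a force limit.

```bash
python3 - <<'E'
from h import *
np.set_printoptions(precision=4,suppress=True)
S=np.array([.5655,.024,.0])
servo_line(S+[0,0,.043+.042],v=.1);pause(.3)
def st():
    o=get_obs();print(round(o["time"],2),o["tool_pos"],"foot",round(o["tool_pos"][2]-.0432,4),o["force"],o["torque"],round(o["gripper_width"],4))
st()
print(servo_line(S+[0,0,.043+.0215],v=.03,max_force=8));st()
E
```

```text
20.52 [0.5657 0.0239 0.0854] foot 0.0422 [-0.7826  0.0981 -2.3924] [0.0066 0.0409 0.0089] 0.0499
True
21.17 [0.5654 0.024  0.0651] foot 0.0219 [ 0.8013 -0.4543  4.1736] [-0.0114 -0.038   0.0408] 0.0501
```

The foot reached 21.9 mm, which is the tray top, with almost no side force. Release, retreat and check.

```bash
python3 - <<'E'
from h import *
np.set_printoptions(precision=4,suppress=True)
set_gripper(.075);c=np.array(get_obs()["tool_pos"])
servo_line(c+[0,0,.2],v=.2)
goto([.40,-.33,.32],down(.366-np.pi/2));pause(.3)
t=camera("top");s=camera("scene")
for l in ("bin","tray_handle"):print(l,[(cc,np.round(d["xyz"],3),round(d["score"],2)) for cc in("top","scene") for d in look_for(cc,l)[:1]])
cv2.imwrite("pics/top3.png",t[:,:,::-1]);print(get_obs()["time"])
C=np.array([.566,.024,.112]);print("pred rim top",proj("top",[C+[a*.055,b*.025,0] for a,b in((1,1),(1,-1),(-1,-1),(-1,1))]),"scene",proj("scene",[C+[a*.055,b*.025,0] for a,b in((1,1),(1,-1),(-1,-1),(-1,1))]))
def cr(im,x,y,w,h,k):
    return cv2.resize(im[y:y+h,x:x+w,::-1],None,fx=k,fy=k,interpolation=cv2.INTER_CUBIC)
cv2.imwrite("pics/m3.png",np.hstack([cr(t,205,185,80,110,5),cr(s,230,150,80,110,5)]))
E
```

```text
bin [('top', array([0.569, 0.025, 0.042]), 0.63)]
tray_handle [('top', array([0.555, 0.02 , 0.02 ]), 0.82)]
24.925
pred rim top [[237.192  208.6366]
 [254.3668 207.9494]
 [255.6495 245.5272]
 [238.2222 246.2329]] scene [[300.8253 182.0765]
 [297.3232 192.0327]
 [261.5974 187.3758]
 [266.1412 177.738 ]]
```

View pics/m3.png

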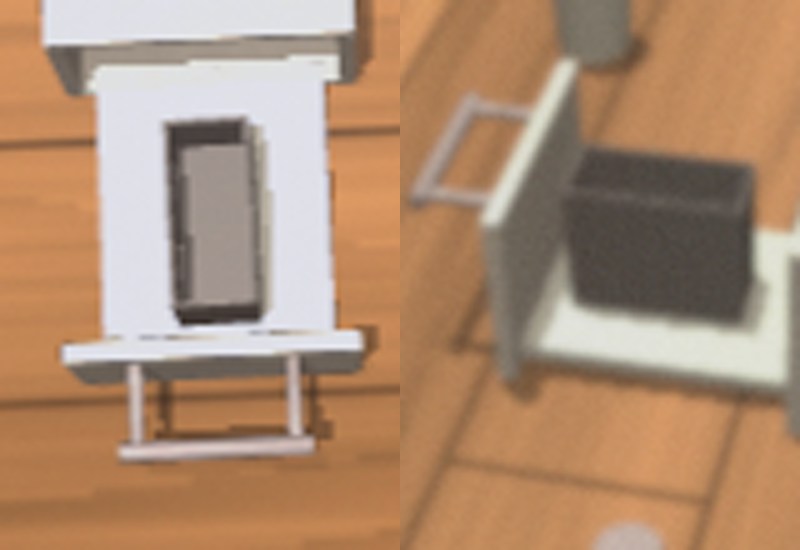

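View pics/top3.png

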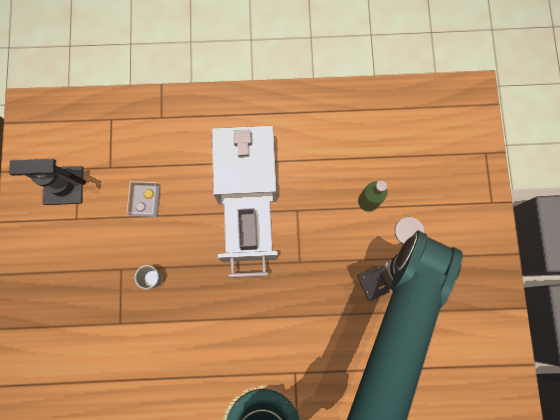

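Both views show the bin upright and level between the panel and the stand: in the top view its rim starts at (237.6,209), predicted (237.2,208.6). The handle is at the same pixels as before, so the tray has stayed out. Bottle, cup and box haven't moved; the lid is partly hidden by the arm but in place.

```bash
python3 -c "
from workcell import *
sign_off()"
```

```text
the job is handed in; nothing more can be done
```

I pulled the tray out to its stop by the handle, then set the bin upright over the two pegs and let go. The job was handed in at about 25 s of the 58 s allowed.

**Checks that agreed**
- **Tray:** it moved 153 mm before the force limit stopped the pull. The handle then sat 231 mm in front of the stand, which fits a full 170 mm draw. The handle was at the same pixels after the bin was placed.
- **Bin:** its foot came down to 21.9 mm against the tray's 22 mm, with under 1 N of side force. The last pictures show it upright and level, with the visible rim corner within half a pixel of where I predicted it.
- **Other things:** the bottle, cup and cap box looked unmoved. The lid was partly hidden by the arm in the last picture, but nothing had been near it.

**Checks that disagreed or failed**
- **Scene camera:** it put the pegs 3–5 mm away from the top camera's position. I went with the top view and the arm's own reading at the handle.
- **Bin before lowering:** the arm hid it from the top camera, so I checked its position over the pegs in the scene view only, corrected for the camera error. That left 1–2 pixels unexplained vertically, but the bin seated cleanly.
- **Trained networks:** in the last check the scene view reported neither the bin nor the handle. The top view's handle position was wrong; it looked like the middle of the tray.

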